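# Check a slanting bore with a go / no-go plug gauge

## Robot

A 6-joint arm with a two-finger parallel gripper is mounted at the origin on the work surface. World frame = base frame: x ahead of the robot, y to its left, z up, the work surface at z = 0. Lengths are in mm, angles in rad, forces in N, time in s.
With the tool pointing down it reaches from about 275 to 825 mm from the base axis. Payload 4.9 kg.
Tool frame: the origin (TCP) lies at the very end of the fingers, on their centre line; the grasp point (between the pads) lies 19 mm behind it; z points along the fingers, y is the line along which they close (so a half turn about z gives the same grasp; the last joint's range is limited). The gripper opens to 85 mm and grips with 20 to 120 N. Pads are 22 mm wide; open, the fingers measure 114 mm over their backs; the gripper's body (76 mm by 85 mm) begins 54 mm behind the grasp point. The pads swing forward as they close: fully open they stand 13 mm farther back than shut.
Start: joints at [0.999, 0.326, -0.193, 1.052, 0, 1.437], TCP at [233.168, 498.148, 231.281] pointing down, gripper open.
Joint ranges: [-2.65, 2.65], [-0.97, 1.79], [-1.3, 1.35], [-1.93, 2.1], [-1.47, 1.37], [-3.14, 3.14]. Speed limits (rad/s): [2.57, 2.57, 3.14, 3.14, 3.14, 3.14].

## Interface

Orientations are given as [roll, pitch, yaw] about the fixed x, y, z axes, in that order (R = Rz(yaw) Ry(pitch) Rx(roll)).
In Python, from bench import bot, solve_ik, imaging gives the robot as it stands. Calls block until the motion is done:
- bot.move_ptp(position, orientation): joint-space move of the TCP to a pose.
- bot.movel(position, rot=None, max_speed=150, threshold=None): straight line of the TCP; rot=None keeps the orientation; max_speed is the mean speed in mm/s. With threshold (N) it stops when the force on the tool has changed by that much, and returns True; else False.
- bot.move_j(angles): joint-space move.
- bot.grip(opening, effort=None): opening from 0.0 (shut) to 1.0 (fully open); effort is the grip in N (None keeps the last); returns when the fingers have stopped.
- bot.dwell(seconds).
- solve_ik(position, orientation): joint angles nearest the present ones, or None.
- bot.get_state(): the state.
- imaging.capture(name): name is "scene" or "top" or "wrist"; returns the picture (384x512x3 uint8, blue, green, red); there is no depth.
- imaging.camera_model(name): a dict with "K" (3x3 intrinsics, pixels), "position" and "rotation" of the camera in the world. Camera axes: x right, y up, looking along -z (the intrinsics and any distortion apply to the point x, -y, -z); pixel columns grow to the right and rows downward; lengths in mm; the calibration is good to about 2 mm. A picture is of the moment at which its call begins: read the wrist's pose just before it. camera_model takes no time and is no camera call; for the wrist camera it gives the pose at the moment of the call.
A pose or a line that the arm cannot do raises bot.IKError and nothing moves.
- bot.sign_off(): hands the job in; it is judged then, once.
The state is a dict: "t": time; "qpos": joint angles; "joint_velocities": joint speeds; "effort": joint torques, N m; "tcp_pos": TCP position; "orientation": TCP orientation; "contact_force": force on the tool from outside, world axes, zero at the start; "wrist_torque": the same for the moment, N m; "opening": opening from 0.0 (shut) to 1.0 (fully open); "gripper_force": force on a finger pad.
Only numpy, scipy, OpenCV 4.12 (cv2) and the standard library are available. Lean on these libraries where they do the work, as an engineer would, in place of code of your own. Each camera call takes 0.05 s, during which the arm holds its last target. There are 200 camera calls.

## Task

Check the bore of the aluminium housing in the slanting fixture with the blue-handled plug gauge: push its long go end (green collar) fully home in the bore and draw it out again, then turn the gauge round and push its short no-go end (red collar) squarely against the centre of the mouth for about a second to confirm that it will not enter. Afterwards lay the gauge back in its own white cradle, either way round, and leave the black gauge, the spare housing, the screwdriver and the jar where they are.

Things in the scene. Friction and masses are not known exactly. Their poses are not given: they have to be found in the camera images.
- gauge: The gauge to use: a bar 179 mm long; blue round handle, diameter 26 mm, 100 mm long, between two collars (diameter 38 mm, 6 mm thick). Origin: on its axis at the middle of the handle. Own x axis: along the gauge towards the GO end (green collar, long pin); the NO-GO end (red collar, short pin) is at -x. Mass 0.3 to 0.5 kg, balanced within 10 mm of the origin. May be rolled about its axis.
- gauge_go_tip (a point): Centre of the flat tip of the GO end, 101 mm from the middle of the handle. The GO pin: bright steel, diameter 24 mm, 45 mm long from the green collar, its last 8 mm tapering to diameter 18 mm.
- gauge_nogo_tip (a point): Centre of the flat end of the NO-GO end, 78 mm from the middle of the handle. The NO-GO pin: bright steel, diameter 31 mm, 22 mm long from the red collar.
- fixture: Fixed dark steel fixture, base plate 150 x 110 x 12 mm, that carries the housing at a slant. Origin: at bench level, 15 mm behind the middle of the base plate; own x axis points level to the side that the bore's mouth faces, z up. Side clamps with black knobs reach 57 mm to either side of the bore, 15 mm or more behind the face; nothing stands above the housing.
- housing: Aluminium block (64 x 64 mm face, 50 mm deep) held fast in the fixture, with a through bore of diameter 27 mm, 1.5 mm chamfer, square to the face. Origin: centre of the bore's mouth in the plane of the face, 115 mm above the bench. Own z: along the bore, out of the mouth, 30 degrees above level; own y: level. GO is home when its green collar meets the face; NO-GO is too thick to enter.
- cradle: Fixed white cradle of the blue gauge: base plate 130 x 70 x 10 mm and two V supports, 10 mm thick, 40 mm either side of its middle, that carry the handle just inside the collars (tops 68 mm above the bench, V mouth 50 mm wide); 70 mm is free between them. Origin: middle of the underside; own x axis: along the lying gauge, z up.
- cradle_rest (a point): Point 60 mm above the cradle's origin where the middle of the gauge's handle lies at rest; the axis of the handle is then level and along the cradle's x. The gauge may lie either way round and has 5 mm of end play each way.
- big_gauge: Another plug gauge, to be left alone: the same shape but with a black handle and thicker ends (diameters 33 and 37 mm). Origin and axes as for the blue one.
- big_cradle: Fixed white cradle of the black gauge, the same as the other one; the two cradles stand in either order.
- spare_housing: Bystander: loose aluminium block 64 x 64 x 50 mm with a hole; origin under its centre.
- screwdriver: Bystander: red-handled screwdriver 190 mm long, lying.
- jar: Bystander: amber jar with black lid, 70 mm across, 85 mm tall, standing.
There are look-alikes about, which are no part of the job. Leave any pink or purple look-alike of the cradle alone.

How it is judged (in metres and radians):
On the way, in this order (a step that is already met when the one before it is completed fails the run):
1. the go end is fully home in the bore (green collar within 3 mm of the face) (z of gauge_go_tip in the frame of housing below -0.042 m and x of gauge_go_tip in the frame of housing between -0.006 and 0.006 m and y of gauge_go_tip in the frame of housing between -0.006 and 0.006 m and angle between the x axis of gauge and the z axis of housing, either way round below 0.12 rad), for 0.2 s.
2. the gauge is out again, turned round, and its no-go end is pushed (over 2 N) against the mouth of the bore, within 5 mm of its centre and 0.12 rad of square, and stays out (z of gauge_nogo_tip in the frame of housing between -0.005 and 0.005 m and x of gauge_nogo_tip in the frame of housing between -0.005 and 0.005 m and y of gauge_nogo_tip in the frame of housing between -0.005 and 0.005 m and angle between the x axis of gauge and the z axis of housing, either way round below 0.12 rad and contact force between gauge and housing above 2 N), for 0.3 s.
At the end, for the whole second after the job is handed in: The blue gauge lies at rest in its own cradle, either way round, the middle of its handle within 12 mm of the cradle's rest point and its axis within 0.1 rad of the cradle's; the black gauge, the spare housing, the screwdriver and the jar are within 25 mm of where they were (distance between gauge and cradle_rest below 0.012 m and angle between the x axis of gauge and the x axis of cradle, either way round below 0.1 rad and linear speed of gauge below 0.02 m/s and distance of each of spare_housing, screwdriver, jar, big_gauge from where it was at the start of the episode below 0.025 m); the robot touches nothing.
It fails at once if the black gauge, the spare housing, the screwdriver or the jar is moved more than 25 mm (distance of any of spare_housing, screwdriver, jar, big_gauge from where it was at the start of the episode above 0.025 m).
It also fails if it takes over 72 s, if anything falls off the work surface, if the arm or the gripper's body presses on something with over 40 N, if the wrist force passes 120 N, or if a joint passes its speed limit or range.

## Working session

There is one attempt and no reset: what is moved stays moved. The work goes in short steps, each a Python script; the robot and the scene stay as the last script left them, time stands still between calls to the robot, and variables do not carry over. Pictures are saved under pics/ and viewed, at most 10 in all, crops included, and the job is handed in when it is done.

```bash
ls; mkdir -p pics; python3 - <<'E'
from bench import bot, solve_ik, imaging
import cv2, numpy as np
for n in ("scene","top"):
    im=imaging.capture(n); cv2.imwrite(f"pics/{n}0.png",im)
    m=imaging.camera_model(n); print(n,{k:np.round(v,3).tolist() if not isinstance(v,str) else v for k,v in m.items()})
a=cv2.imread("pics/scene0.png");b=cv2.imread("pics/top0.png")
cv2.imwrite("pics/s1.png",cv2.resize(a,(784,588),interpolation=2)); cv2.imwrite("pics/t1.png",cv2.resize(b,(784,588),interpolation=2))
print(bot.get_state())
E
```

```text
pics
scene {'K': [[422.099, 0.0, 257.363], [0.0, 422.099, 189.902], [0.0, 0.0, 1.0]], 'position': [1024.284, 560.363, 1085.598], 'rotation': [0.646, 0.004, 2.195]}
top {'K': [[394.253, 0.0, 253.8], [0.0, 394.253, 193.787], [0.0, 0.0, 1.0]], 'position': [212.817, 114.998, 1126.478], 'rotation': [0.214, -0.005, -1.557]}
{'t': 0.1, 'qpos': array([ 9.98749599e-01,  3.26874835e-01, -1.93501884e-01,  1.05202640e+00,
        1.44415576e-05,  1.43660284e+00]), 'joint_velocities': array([-0.0004325 , -0.00188448,  0.0022658 , -0.00014389, -0.00038971,
       -0.00012363]), 'effort': array([ 4.91663068e-04, -4.44239366e+01,  2.63037872e+01,  7.90004240e-03,
       -1.35916339e-04,  6.89455320e-06]), 'tcp_pos': array([232.8844116 , 497.66389712, 230.57056334]), 'orientation': array([-3.14000224e+00, -2.29286278e-04,  2.70373922e+00]), 'contact_force': array([ 0.2413402 , -0.64081262, -0.98813261]), 'wrist_torque': array([-0.05711234, -0.03513529, -0.00157959]), 'gripper_force': 0.0, 'opening': 0.9962864523262992}
```

View pics/s1.png

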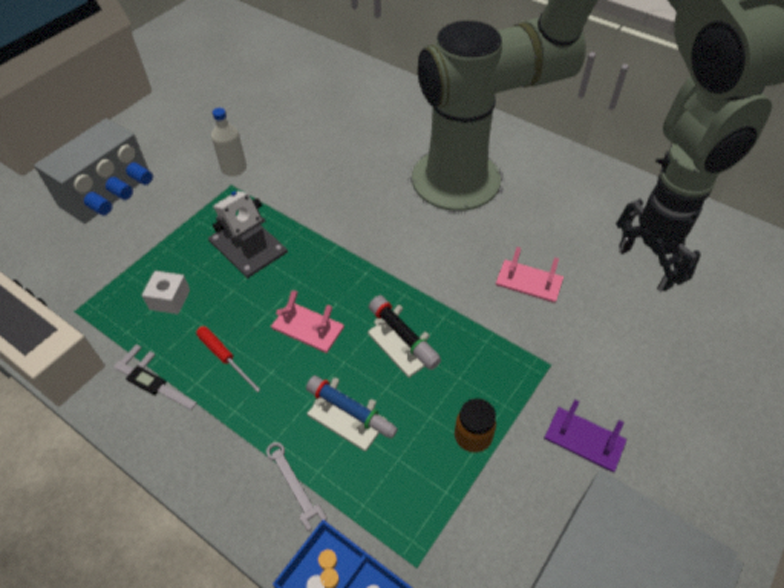

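View pics/t1.png

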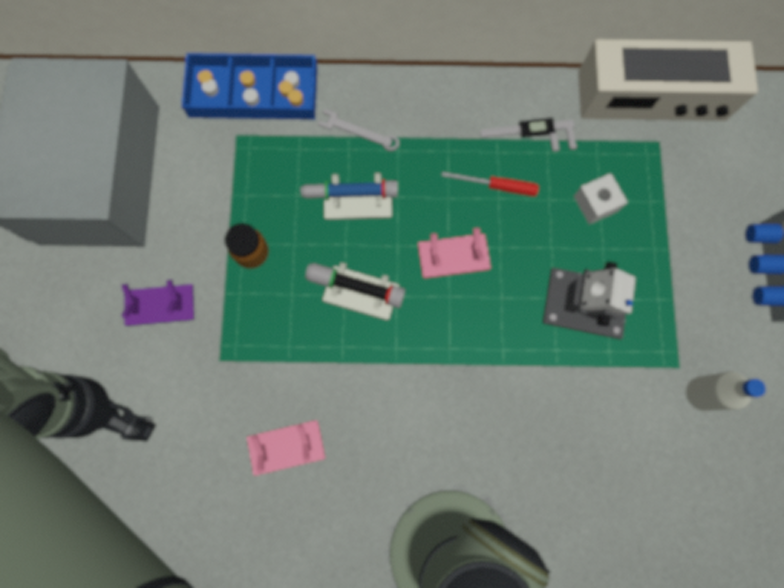

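The scene view shows the blue gauge at (350,405), the black one at (405,335) and the fixture bore at about (240,215). In the top view the blue handle is at (357,190) with GO (green) on the left. The fixture plate is around (585,303) and its bore is at about (597,290), facing left (+y). I'll turn these into positions next.

```bash
cat > h.py <<'E'
from bench import bot, solve_ik, imaging
import cv2, numpy as np
from scipy.spatial.transform import Rotation as Rot
def cam(n):
    m=imaging.camera_model(n); return np.array(m["K"]),np.array(m["position"]),Rot.from_euler("xyz",m["rotation"]).as_matrix()
def ray(c,uv):
    K,p,R=c; d=np.linalg.inv(K)@[uv[0],uv[1],1]; d=R@(d*[1,-1,-1]); return p,d/np.linalg.norm(d)
def plane(c,uv,z):
    p,d=ray(c,uv); return p+d*(z-p[2])/d[2]
def proj(c,X):
    K,p,R=c; q=(R.T@(np.asarray(X)-p))*[1,-1,-1]; q=K@q; return q[:2]/q[2]
def tri(rs):
    A=sum(np.eye(3)-np.outer(d,d) for p,d in rs); b=sum((np.eye(3)-np.outer(d,d))@p for p,d in rs)
    X=np.linalg.solve(A,b); return X,[np.linalg.norm(np.cross(X-p,d)) for p,d in rs]
def comps(mask,amin=25):
    n,l,s,c=cv2.connectedComponentsWithStats(mask.astype(np.uint8)); return [(s[i],c[i],l==i) for i in range(1,n) if s[i,4]>=amin]
E
python3 - <<'E'
from h import *
np.set_printoptions(precision=1,suppress=True)
S=cam("scene");T=cam("top")
print(imaging.camera_model("wrist"))
bl={}
for n,c in(("scene",S),("top",T)):
    im=cv2.imread(f"pics/{n}0.png"); h=cv2.cvtColor(im,cv2.COLOR_BGR2HSV)
    H,Sa,V=cv2.split(h)
    for s,ct,m in comps((H>103)&(H<125)&(Sa>110)&(V>40)):
        P=plane(c,ct,60); 
        ys,xs=np.nonzero(m); r=cv2.minAreaRect(np.c_[xs,ys].astype(np.float32)); 
        b=cv2.boxPoints(r); 
        e=[(b[0]+b[1])/2,(b[1]+b[2])/2,(b[2]+b[3])/2,(b[3]+b[0])/2]
        k=0 if np.linalg.norm(e[0]-e[2])>np.linalg.norm(e[1]-e[3]) else 1
        print(n,"blue",s,ct,P,"ends",plane(c,e[k],60),plane(c,e[k+2],60))
    for s,ct,m in comps(((H<6)|(H>174))&(Sa>150)&(V>60),8): print(n,"red",s,ct,plane(c,ct,60))
    for s,ct,m in comps((Sa<60)&(V>150),60): print(n,"white",s,ct,plane(c,ct,10)) if s[4]<3000 else 0
print("bore",tri([ray(S,(156.8,140.4)),ray(T,(390,189.4))]))
for uv in((559,268),(640,277),(622,338),(544,322)): print("plate",plane(T,np.array(uv)/1.531,12))
a=cv2.imread("pics/scene0.png")[110:190,120:200];b=cv2.imread("pics/top0.png")[155:235,340:440]
cv2.imwrite("pics/c1.png",np.hstack([cv2.resize(a,(400,400),interpolation=2),cv2.resize(b,(400,400*80//100),interpolation=2)[:400] if 0 else cv2.copyMakeBorder(cv2.resize(b,(400,320),interpolation=2),0,80,0,0,0)]))
E
```

```text
{'K': array([[320.5,   0. , 254.2],
       [  0. , 320.5, 190.1],
       [  0. ,   0. ,   1. ]]), 'position': array([166.7, 529.6, 372.7]), 'rotation': array([-0.3,  0. ,  1.1])}
scene blue [139  70   8   8  50] [142.7  73.8] [ 202.  -580.1   60. ] ends [ 193.4 -571.    60. ] [ 209. -593.   60.]
scene blue [ 82 106  17  14 162] [ 90.1 112.6] [ 465.5 -576.3   60. ] ends [ 465.3 -615.2   60. ] [ 465.6 -535.8   60. ]
scene blue [ 69 115  17  15 173] [ 77.  122.1] [ 524.5 -576.2   60. ] ends [ 525.4 -616.2   60. ] [ 524.5 -536.    60. ]
scene blue [ 55 125  18  15 182] [ 63.2 132.2] [ 584.  -575.9   60. ] ends [ 587.3 -614.9   60. ] [ 580.1 -537.8   60. ]
scene blue [209 252  33  23 277] [224.6 262.7] [650.1 176.9  60. ] ends [652.4 128.   60. ] [647.6 223.8  60. ]
scene blue [ 178  340   91   44 1719] [219.5 367.6] [867.6 334.3  60. ] ends [913.5 247.3  60. ] [791.2 417.7  60. ]
scene red [246 198   9   9  30] [249.3 201.2] [447.6 110.4  60. ]
scene red [129 214  23  23 206] [139.3 224.3] [696.8 -98.3  60. ]
scene red [206 249   8  11  24] [208.7 253.3] [653.2 123.8  60. ]
scene white [
[... 2120 characters left out ...]
59.7  10. ]
top white [399 176  16  28 327] [406.2 189.2] [ 476.1 -330.8   10. ]
top white [386 185   9   8  61] [389.9 188.7] [ 477.1 -283.3   10. ]
top white [211 188  45  21 479] [233.4 197.2] [444.9 171.5  10. ]
top white [243 240  24  15 117] [255.4 246.5] [303.9 105.8  10. ]
top white [258 250  18  23 111] [266.2 261.6] [262.5  75.1  10. ]
top white [477 260  14   7  64] [483.5 262.8] [ 267.7 -533.3   10. ]
top white [264 262  24  17 120] [275.2 269.5] [241.2  50.2  10. ]
bore (array([ 453. , -250.5,  105.5]), [np.float64(0.9911955230193945), np.float64(0.9911955230193631)])
plate [ 516.4 -212.5   12. ]
plate [ 501.  -366.4   12. ]
plate [ 383. -324.   12.]
plate [ 411.2 -179.5   12. ]
```

View pics/c1.png

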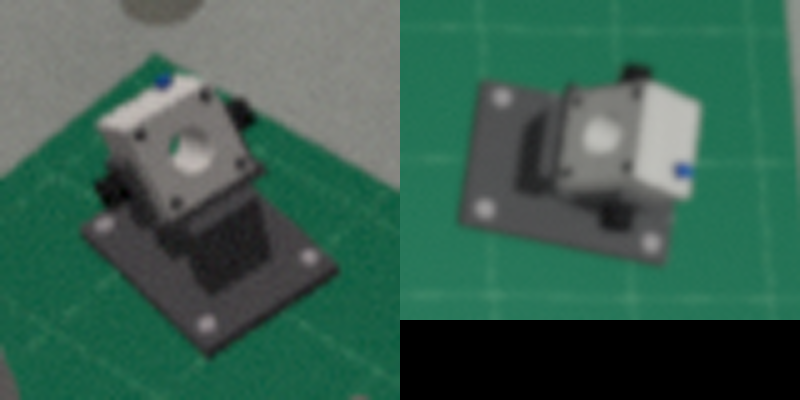

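The crop shows the face, with the bore at about scene pixel (158,140) and top pixel (390,189). Only the lit bore wall is clear, and the triangulated height is 105 mm where it must be 115, so I need a closer look. The gauge agrees across both views at about (650,178), with GO towards +y. I'll take wrist views of the gauge and the housing face.

```bash
cat >> h.py <<'E'
def tcp():
    s=bot.get_state(); return np.array(s["tcp_pos"]),Rot.from_euler("xyz",s["orientation"]).as_matrix()
def cam_offset():
    p,R=tcp(); K,cp,cR=cam("wrist"); return R.T@(cp-p),R.T@cR
def eul(R): return Rot.from_matrix(R).as_euler("xyz")
E
python3 - <<'E'
from h import *
np.set_printoptions(precision=3,suppress=True)
o,Rc=cam_offset(); print(o,Rc)
def look(target,elev_dir,dist,name):
    best=None
    for d in dist:
      C=target+d*elev_dir; z=elev_dir
      for a in np.arange(0,2*np.pi,np.pi/8):
        up=np.array([0,0,1.]) if abs(z[2])<.95 else np.array([1.,0,0])
        x=np.cross(up,z);x/=np.linalg.norm(x); R0=np.c_[x,np.cross(z,x),z]@Rot.from_euler("z",a).as_matrix()
        Rt=R0@Rc.T; P=C-Rt@o
        if P[2]<90: continue
        q=solve_ik(P,eul(Rt))
        if q is None: continue
        cost=np.abs(np.array(q)-bot.get_state()["qpos"]).max()
        if best is None or cost<best[0]: best=(cost,P,eul(Rt),a)
    if best is None: return False
    print(name,best); bot.move_ptp(best[1],best[2]); bot.dwell(.3)
    c=cam("wrist"); im=imaging.capture("wrist"); cv2.imwrite(f"pics/{name}.png",im)
    np.savez(f"pics/{name}.npz",K=c[0],p=c[1],R=c[2]); print(c[1]); return True
print(look(np.array([650,178,60.]),np.array([0,0,1.]),[300,340],"wg"))
h=np.array([.2,.98,0]);h/=np.linalg.norm(h)
for e in(40,50,60,70):
    e=np.radians(e)
    if look(np.array([455,-250,115.]),np.cos(e)*h+np.sin(e)*np.array([0,0,1]),[260,300],"wh"): print(np.degrees(e));break
print(bot.get_state()["t"])
a=cv2.imread("pics/wg.png");b=cv2.imread("pics/wh.png")
cv2.imwrite("pics/w1.png",np.hstack([cv2.resize(x,(400,300),interpolation=3) for x in(a,b)]))
E
```

```text
[  73.465    0.627 -142.083] [[ 0.     0.957  0.289]
 [ 1.    -0.     0.   ]
 [ 0.     0.289 -0.957]]
wg (np.float64(0.9698439128514725), array([670.281, 156.866, 202.752]), array([ 3.141, -0.293,  2.356]), np.float64(2.356194490192345))
[649.613 178.679 360.145]
True
wh (np.float64(0.7984179756237898), array([ 483.794, -162.169,  227.662]), array([-2.798,  0.514,  1.804]), np.float64(3.5342917352885173))
[500.899 -23.955 307.86 ]
40.0
4.1583
```

View pics/w1.png

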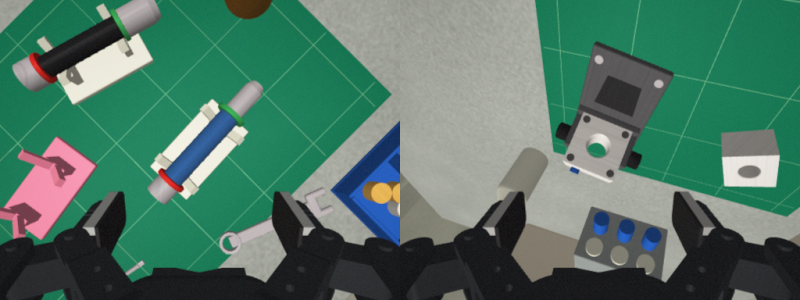

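The left half shows the blue gauge in its cradle, with green towards the upper right. The right half shows the housing face nearly square-on, with the bore at about (598,150) in the montage, four screws around it, and the plate above. I'll measure both now.

```bash
python3 - <<'E'
from h import *
np.set_printoptions(precision=2,suppress=True)
def ld(n): z=np.load(f"pics/{n}.npz"); return z["K"],z["p"],z["R"]
im=cv2.imread("pics/wg.png");c=ld("wg");H,S,V=cv2.split(cv2.cvtColor(im,cv2.COLOR_BGR2HSV))
for s,ct,m in comps((H>103)&(H<125)&(S>100)&(V>40),600):
    ys,xs=np.nonzero(m); b=cv2.boxPoints(cv2.minAreaRect(np.c_[xs,ys].astype(np.float32)))
    e=[(b[i]+b[(i+1)%4])/2 for i in range(4)]; k=0 if np.linalg.norm(e[0]-e[2])>np.linalg.norm(e[1]-e[3]) else 1
    A,B=plane(c,e[k],60),plane(c,e[k+2],60)
    print("blue",s,ct,plane(c,ct,60),A,B,np.linalg.norm(A-B),np.degrees(np.arctan2(*(B-A)[[1,0]])))
for s,ct,m in comps(((H<6)|(H>174))&(S>150)&(V>60),20): print("red",s,plane(c,ct,60))
for s,ct,m in comps((H>55)&(H<75)&(S>160)&(V>110),20): print("green",s,plane(c,ct,60))
for s,ct,m in comps((S<45)&(V>185),60): print("white",s,plane(c,ct,10))
im=cv2.imread("pics/wh.png")[40:240,180:320]
cv2.imwrite("pics/wh2.png",cv2.resize(im,(420,600),interpolation=cv2.INTER_CUBIC))
E
```

```text
blue [ 212  141   91   96 2902] [256.75 188.35] [650.29 181.56  60.  ] [647.91 233.11  60.  ] [652.5  130.07  60.  ] 103.14064117258943 -87.45284707309237
blue [ 424  155   88  161 6219] [478.79 238.61] [830.55 295.54  60.  ] [767.63 343.37  60.  ] [873.74 237.5   60.  ] 149.89186598004997 -44.93588565788171
red [ 37  68  36  38 436] [448.1  112.71  60.  ]
red [203 216  32  30 281] [652.7  126.86  60.  ]
green [141  10  11  15  82] [463.1  220.91  60.  ]
green [150  29  13  17  86] [483.6  215.13  60.  ]
green [280 131  32  29 234] [646.99 236.81  60.  ]
white [154   3  36  22 133] [449.2  249.57  10.  ]
white [124   6  17  18 165] [419.87 219.64  10.  ]
white [  73   43  122   90 4426] [478.13 166.45  10.  ]
white [ 48  48  18  18 166] [394.21 128.96  10.  ]
white [34 83 11 12 72] [405.16  90.08  10.  ]
white [297 110  31  33 289] [645.24 273.29  10.  ]
white [ 193  127   88   96 1997] [625.06 178.71  10.  ]
white [ 242  161   75   78 1611] [675.14 191.61  10.  ]
white [230 229  24  26 319] [679.58 128.6   10.  ]
white [194 231  24  23 226] [652.79 100.34  10.  ]
white [393 244  33  35 400] [821.51 239.62  10.  ]
white [305 282  45  29 543] [788.5  153.73  10.  ]
white [110 292  11   8  60] [624.3   -9.18  10.  ]
white [388 292  11   8  61] [837.55 204.4   10.  ]
white [281 298  27  27 280] [775.45 118.18  10.  ]
```

View pics/wh2.png

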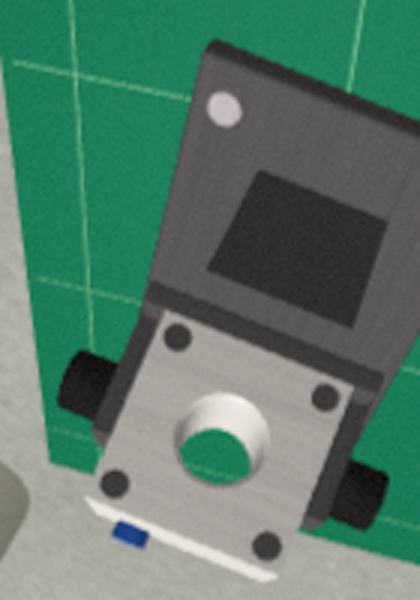

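The crop shows four dark screws at about (178,337), (325,397), (267,546) and (114,484), with the bore ring centred near (221,439). The screw square gives the orientation (PnP) and the centre ray meets z=115 at the mouth.

```bash
python3 - <<'E'
from h import *
np.set_printoptions(precision=2,suppress=True)
z=np.load("pics/wh.npz");c=(z["K"],z["p"],z["R"])
g=cv2.cvtColor(cv2.imread("pics/wh.png"),cv2.COLOR_BGR2GRAY).astype(float)
pts=[]
for u,v in((178,337),(325,397),(267,546),(114,484)):
    x,y=u/3+180-.33,v/3+40-.33; 
    for _ in range(4):
        yy,xx=np.mgrid[round(y)-5:round(y)+6,round(x)-5:round(x)+6]; w=np.clip(115-g[yy,xx],0,None)*(np.hypot(xx-x,yy-y)<5.5); x,y=(w*xx).sum()/w.sum(),(w*yy).sum()/w.sum()
    pts.append((x,y))
P=np.array(pts); print(P)
# intersection of diagonals
A=np.c_[P[2]-P[0],-(P[3]-P[1])]; t=np.linalg.solve(A,P[1]-P[0]); ctr=P[0]+t[0]*(P[2]-P[0]); print("ctr",ctr,"bore ellipse",(221.5/3+180,439/3+40))
M=plane(c,ctr,115); print("mouth",M)
s=1.; obj=np.array([[-s,s,0],[s,s,0],[s,-s,0],[-s,-s,0]])/2
n,rv,tv,er=cv2.solvePnPGeneric(obj,P,c[0],None,flags=cv2.SOLVEPNP_IPPE_SQUARE)
for r,t,e in zip(rv,tv,er):
    R=c[2]@np.diag([1,-1,-1])@cv2.Rodrigues(r)[0]; nz=R[:,2]
    print("axes",R.T,"elev",np.degrees(np.arcsin(nz[2])),"yaw",np.degrees(np.arctan2(nz[1],nz[0])),"side",np.linalg.norm(M-c[1])/np.linalg.norm(t),"err",e)
for yaw in(74,76,78,80,82):
    h=np.array([np.cos(np.radians(yaw)),np.sin(np.radians(yaw)),0]); nn=h*np.cos(np.pi/6)+[0,0,.5]
    Q=[]
    for p in P:
        o,d=ray(c,p); Q.append(o+d*(nn@(M-o))/(nn@d))
    y=np.cross(nn,[0,0,1]);y/=np.linalg.norm(y);x=np.cross(y,nn); Q=np.array(Q)-M; print(yaw,np.c_[Q@y,Q@x].ravel())
S=cam("scene");T=cam("top"); print(proj(S,M),proj(T,M))
E
```

```text
[[238.68 151.99]
 [287.88 172.1 ]
 [268.5  221.62]
 [217.72 200.82]]
ctr [253.34 186.24] bore ellipse (253.83333333333331, 186.33333333333334)
mouth [ 454.05 -243.87  115.  ]
axes [[ 0.98 -0.2  -0.  ]
 [ 0.1   0.5  -0.86]
 [ 0.17  0.85  0.5 ]] elev 30.319297837691565 yaw 78.42021876642931 side 49.90525135530594 err [0.03]
axes [[ 0.98 -0.21 -0.01]
 [ 0.15  0.76 -0.63]
 [ 0.14  0.62  0.78]] elev 50.920059502463566 yaw 77.36049638635205 side 49.942551932517375 err [0.61]
74 [-25.83 -23.38  24.01 -26.46  26.24  23.75 -23.77  26.2 ]
76 [-25.46 -24.04  24.38 -25.84  25.72  24.28 -24.26  25.71]
78 [-25.09 -24.69  24.75 -25.2   25.21  24.81 -24.75  25.21]
80 [-24.73 -25.33  25.13 -24.56  24.72  25.32 -25.26  24.69]
82 [-24.37 -25.96  25.52 -23.91  24.24  25.82 -25.79  24.17]
[157.8  139.49] [389.06 187.96]
```

Everything agrees: the mouth is at (454.1, -243.9, 115), yaw 78.5°, elevation 30.3°, and the screws form a 50 mm square. Next I'll check reach for both grasp senses.

```bash
cat >> h.py <<'E'
G=np.array([650.3,181.3,60.]); ga=np.radians(92.8); gx=np.array([np.cos(ga),np.sin(ga),0])
M=np.array([454.05,-243.87,115.]); hy=np.radians(78.4); h=np.array([np.cos(hy),np.sin(hy),0])
hz=h*np.cos(np.pi/6)+np.array([0,0,.5]); perp=h*.5-np.array([0,0,np.cos(np.pi/6)])
def tool(x,z): return np.c_[x,np.cross(z,x),z]
E
python3 - <<'E'
from h import *
np.set_printoptions(precision=2,suppress=True)
for sg in(1,-1):
    Rg=tool(sg*gx,np.array([0,0,-1.])); 
    for n,c,R in (("pick",G,Rg),("lift",G+[0,0,150],Rg),("go_far",M+180*hz,tool(-sg*hz,perp)),("go_home",M+56*hz,tool(-sg*hz,perp)),("ng_far",M+180*hz,tool(sg*hz,perp)),("ng",M+78*hz,tool(sg*hz,perp))):
        q=solve_ik(c+21*R[:,2],eul(R)); print(sg,n,None if q is None else np.array(q))
E
```

```text
1 pick [ 0.16  0.72 -0.06  0.79  0.    1.68]
1 lift [0.16 0.59 0.11 1.1  0.   1.68]
1 go_far [-0.61  0.38 -0.36  1.06  0.48 -2.03]
1 go_home [-0.79  0.53 -0.3   1.05  0.43 -2.23]
1 ng_far [-0.61  0.38 -0.36  1.06  0.48  1.11]
1 ng [-0.76  0.5  -0.31  1.05  0.44  0.95]
-1 pick [ 0.16  0.72 -0.06  0.79  0.   -1.46]
-1 lift [ 0.16  0.59  0.11  1.1   0.   -1.46]
-1 go_far [-0.61  0.38 -0.36  1.06  0.48  1.11]
-1 go_home [-0.79  0.53 -0.3   1.05  0.43  0.92]
-1 ng_far [-0.61  0.38 -0.36  1.06  0.48 -2.03]
-1 ng [-0.76  0.5  -0.31  1.05  0.44 -2.2 ]
```

```bash
python3 - <<'E'
from h import *
np.set_printoptions(precision=2,suppress=True)
R=tool(gx,np.array([0,0,-1.])); e=eul(R); P=G+21*R[:,2]
bot.grip(1.0)
bot.move_ptp(P+[0,0,140],e); bot.movel(P+[0,0,50],max_speed=200)
print("contact",bot.movel(P,max_speed=80,threshold=8))
s0=bot.get_state(); print("before",s0["tcp_pos"],s0["contact_force"])
bot.grip(0.0,110); bot.dwell(.2)
s=bot.get_state(); print(s["tcp_pos"],s["orientation"],e,s["opening"],s["gripper_force"],s["contact_force"],s["wrist_torque"],s["t"])
p,Rt=tcp(); np.savez("grasp.npz",g=Rt.T@(G-p),gx=Rt.T@gx); print(Rt.T@(G-p),Rt.T@gx)
bot.movel(P+[0,0,160],max_speed=200)
s=bot.get_state(); print(s["opening"],s["gripper_force"],s["contact_force"],s["wrist_torque"],s["t"])
im=imaging.capture("wrist");im2=imaging.capture("scene");c=cam("wrist");np.savez("pics/wl.npz",K=c[0],p=c[1],R=c[2])
cv2.imwrite("pics/wl.png",im);cv2.imwrite("pics/sl.png",im2)
u=proj(cam("scene"),G+[0,0,160]).astype(int); cr=im2[max(u[1]-60,0):u[1]+60,u[0]-80:u[0]+80]
cv2.imwrite("pics/l1.png",np.hstack([cv2.resize(im,(400,300)),cv2.resize(cr,(400,300),interpolation=2)]))
E
```

```text
contact False
before [650.49 181.36  39.04] [0.27 0.15 0.21]
[650.03 181.31  39.65] [-3.14 -0.    1.62] [-3.14  0.    1.62] 0.2768528109943528 107.49258041381836 [-3.77 -0.91  5.11] [-0.12  0.56 -0.06] 7.95
[ -0.03   0.26 -20.35] [1. 0. 0.]
0.2719722715748839 107.93719410896301 [-0.84  0.29 -3.77] [-0.02  0.   -0.01] 8.9
```

View pics/l1.png

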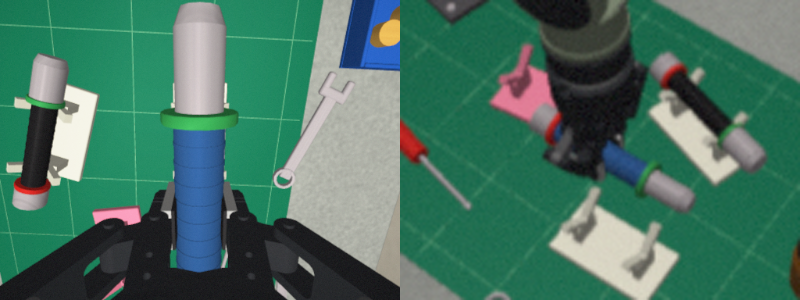

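The grip is good: 3.8 N of weight, and the collar's width puts it at the expected depth (about 122 mm) with the axis on the tool's centre line. Now the GO insertion, guarded.

```bash
cat >> h.py <<'E'
def pose(C,x):
    g=np.load("grasp.npz")["g"]; R=tool(x,perp); return C-R@g,eul(R)
def st(l=""):
    s=bot.get_state(); p,R=tcp(); g=np.load("grasp.npz")["g"]; C=p+R@g; d=C-M
    f=np.array(s["contact_force"]); yv=np.cross(hz,perp)
    print(l,"t",round(s["t"],2),"along hz",round(d@hz,2),"perp",round(d@perp,2),"side",round(d@yv,2),"F hz/perp/side",np.round([f@hz,f@perp,f@yv],1),"tq",np.round(s["wrist_torque"],2),"op",round(s["opening"],3))
E
python3 - <<'E'
from h import *
bot.move_ptp(*pose(M+165*hz,-hz)); bot.dwell(.2); st("pre")
c=cam("wrist");im=imaging.capture("wrist");cv2.imwrite("pics/pi.png",im);np.savez("pics/pi.npz",K=c[0],p=c[1],R=c[2])
bot.movel(pose(M+106*hz,-hz)[0],max_speed=100); st("at mouth")
r=bot.movel(pose(M+96*hz,-hz)[0],max_speed=20,threshold=12); st(f"in10 {r}")
if not r:
    r=bot.movel(pose(M+75*hz,-hz)[0],max_speed=30,threshold=12); st(f"in30 {r}")
cv2.imwrite("pics/pi2.png",imaging.capture("wrist"))
E
```

```text
pre t 12.33 along hz 165.09 perp 0.08 side -0.03 F hz/perp/side [-1.7  3.   0.1] tq [-0.79  0.19  0.02] op 0.272
at mouth t 13.12 along hz 105.92 perp 0.05 side 0.08 F hz/perp/side [-0.9  3.   0.1] tq [-0.74  0.16  0.  ] op 0.275
in10 False t 13.78 along hz 96.0 perp 0.04 side 0.02 F hz/perp/side [-1.5  3.3 -0. ] tq [-0.82  0.1   0.02] op 0.271
in30 False t 14.62 along hz 75.06 perp 0.02 side 0.02 F hz/perp/side [-2.   1.7 -0.4] tq [-0.8   0.13  0.  ] op 0.275
```

It's sliding in freely; now going home until the collar touches.

```bash
python3 - <<'E'
from h import *
r=bot.movel(pose(M+50*hz,-hz)[0],max_speed=25,threshold=12); st(f"home {r}")
bot.dwell(.6); st("dwell")
cv2.imwrite("pics/home.png",imaging.capture("wrist"));cv2.imwrite("pics/homeT.png",imaging.capture("scene"))
a=cv2.imread("pics/home.png");u=proj(cam("scene"),M).astype(int);b=cv2.imread("pics/homeT.png")[u[1]-45:u[1]+45,u[0]-60:u[0]+60]
cv2.imwrite("pics/h1.png",np.hstack([cv2.resize(a,(400,300)),cv2.resize(b,(400,300),interpolation=2)]))
E
```

```text
home True t 15.5 along hz 54.99 perp 0.78 side 0.23 F hz/perp/side [ 1.5  1.1 -0.3] tq [-0.37 -0.23 -0.07] op 0.272
dwell t 16.1 along hz 54.99 perp 1.12 side 0.37 F hz/perp/side [ 3.8 -2.1 -3.5] tq [-0.22 -0.69 -0.12] op 0.276
```

View pics/h1.png

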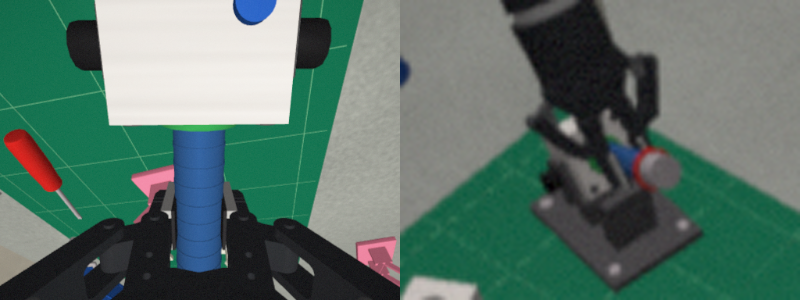

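The picture shows the green collar flush against the housing face, and the stop at 55 mm (56 nominal) fits. Next I withdraw, turn the gauge round and push the NO-GO end.

```bash
python3 - <<'E'
from h import *
bot.movel(pose(M+110*hz,-hz)[0],max_speed=60); st("out")
bot.movel(pose(M+190*hz,-hz)[0],max_speed=150); st("far")
bot.move_ptp(*pose(M+190*hz,hz)); bot.dwell(.2); st("turned")
cv2.imwrite("pics/turned.png",imaging.capture("scene"))
r=bot.movel(pose(M+86*hz,hz)[0],max_speed=100,threshold=15); st(f"near {r}")
r=bot.movel(pose(M+72*hz,hz)[0],max_speed=15,threshold=10); st(f"touch {r}")
for i in range(4): bot.dwell(.3); st("hold")
E
```

```text
out t 17.27 along hz 109.7 perp 0.13 side 0.09 F hz/perp/side [-2.   2.9 -0.6] tq [-0.71  0.12  0.  ] op 0.273
far t 17.95 along hz 189.54 perp 0.08 side 0.05 F hz/perp/side [-1.7  2.4 -0.4] tq [-0.82  0.18  0.03] op 0.277
turned t 20.8 along hz 190.01 perp -0.0 side -0.01 F hz/perp/side [-2.2  3.  -0. ] tq [-0.86  0.16  0.02] op 0.272
near False t 22.04 along hz 86.52 perp -0.06 side -0.05 F hz/perp/side [-2.6  2.6 -0.1] tq [-0.79  0.17  0.02] op 0.272
touch True t 22.74 along hz 77.16 perp 0.75 side 0.33 F hz/perp/side [ 1.2  1.4 -1.2] tq [-0.32 -0.24 -0.03] op 0.273
hold t 23.04 along hz 77.13 perp 1.26 side 0.7 F hz/perp/side [ 2.2  0.3 -1.6] tq [-0.29 -0.27 -0.03] op 0.272
hold t 23.34 along hz 77.12 perp 1.26 side 0.76 F hz/perp/side [ 2.5 -0.1 -2.1] tq [-0.17 -0.33 -0.02] op 0.277
hold t 23.64 along hz 77.08 perp 1.22 side 0.79 F hz/perp/side [ 3.4  1.  -2. ] tq [-0.11 -0.43 -0.04] op 0.271
hold t 23.94 along hz 77.1 perp 1.25 side 0.83 F hz/perp/side [ 4.   1.  -3.1] tq [-0.04 -0.51 -0.06] op 0.27
```

About 5–6 N is on the mouth. I'll push a little harder for margin, hold for a second, then check with a picture.

```bash
python3 - <<'E'
from h import *
r=bot.movel(pose(M+75.5*hz,hz)[0],max_speed=10,threshold=12); st(f"push {r}")
for i in range(3): bot.dwell(.4); st("hold")
a=imaging.capture("wrist");u=proj(cam("scene"),M).astype(int);b=imaging.capture("scene")[u[1]-45:u[1]+45,u[0]-60:u[0]+60]
cv2.imwrite("pics/n1.png",np.hstack([cv2.resize(a,(400,300)),cv2.resize(b,(400,300),interpolation=2)]))
E
```

```text
push False t 24.32 along hz 76.94 perp 0.59 side 0.71 F hz/perp/side [ 7.5  1.1 -1.6] tq [ 0.89 -0.53  0.05] op 0.272
hold t 24.72 along hz 76.95 perp 0.61 side 0.74 F hz/perp/side [ 8.4  1.8 -0.2] tq [ 0.91 -0.48 -0.02] op 0.272
hold t 25.12 along hz 76.93 perp 0.61 side 0.74 F hz/perp/side [ 7.7  2.4 -0.9] tq [ 0.94 -0.48  0.07] op 0.269
hold t 25.52 along hz 76.94 perp 0.59 side 0.7 F hz/perp/side [ 8.1  0.9 -0.7] tq [ 0.95 -0.43  0.01] op 0.274
```

View pics/n1.png

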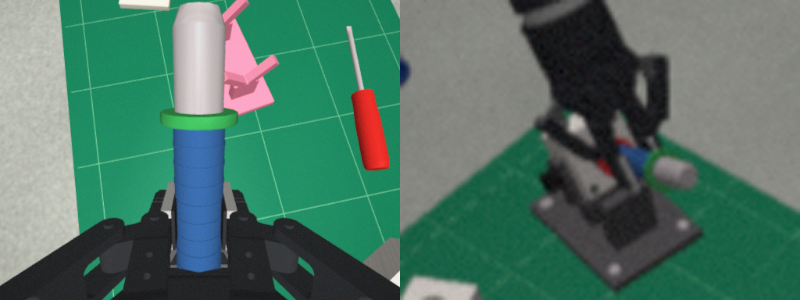

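The wrist view shows the gauge still in the same place in the hand, and NO-GO held about 10 N for over a second without entering. Now I lay it back.

```bash
python3 - <<'E'
from h import *
bot.movel(pose(M+190*hz,hz)[0],max_speed=120); st("far")
R=tool(gx,np.array([0,0,-1.])); g=np.load("grasp.npz")["g"]; P=G-R@g
bot.move_ptp(P+[0,0,150],eul(R)); bot.movel(P+[0,0,25],max_speed=150)
r=bot.movel(P-[0,0,1.5],max_speed=30,threshold=6); s=bot.get_state(); print(r,s["tcp_pos"]-P,s["contact_force"])
bot.grip(0.6); bot.grip(1.0); bot.dwell(.2)
bot.movel(P+[0,0,140],max_speed=150)
# look again from the earlier measuring pose
bot.move_ptp([670.281,156.866,202.752],[3.141,-0.293,2.356]); bot.dwell(.3); c=cam("wrist"); im=imaging.capture("wrist"); cv2.imwrite("pics/end.png",im)
H,S,V=cv2.split(cv2.cvtColor(im,cv2.COLOR_BGR2HSV))
for s,ct,m in comps((H>103)&(H<125)&(S>100)&(V>40),600): print("blue",plane(c,ct,60))
for s,ct,m in comps(((H<6)|(H>174))&(S>150)&(V>60),20): print("red",plane(c,ct,60))
for s,ct,m in comps((H>55)&(H<75)&(S>160)&(V>110),100): print("green",plane(c,ct,60))
print(bot.get_state()["t"])
T=imaging.capture("top"); cv2.imwrite("pics/endT.png",np.hstack([cv2.resize(im,(400,300)),cv2.resize(T,(400,300))]))
E
```

```text
far t 26.72 along hz 189.31 perp 0.11 side 0.05 F hz/perp/side [-2.1  3.5 -1. ] tq [-0.82  0.2  -0.03] op 0.275
True [-0.06631009 -0.015613   -0.00916885] [0.39365683 1.22042911 5.32669955]
blue [650.28019876 181.51820894  60.        ]
blue [830.68952537 295.27515843  60.        ]
red [448.13938782 112.76348971  60.        ]
red [652.6531408 126.8611368  60.       ]
green [647.21480811 236.83529875  60.        ]
32.9917
```

View pics/endT.png

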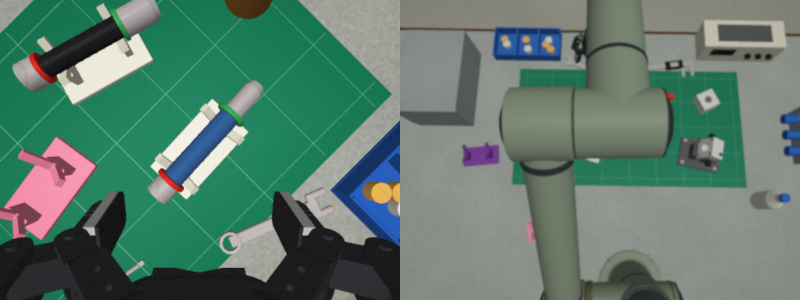

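The gauge is back within 0.3 mm of where it started and nothing else has moved.

```bash
python3 -c "
from bench import bot
print(bot.sign_off())"
```

```text
the job is handed in; nothing more can be done
None
```

I handed the job in at about 33 s on the robot's clock, with no verdict returned: GO went fully home and came out again, NO-GO was held at about 10 N against the mouth for over a second without entering, and the blue gauge is back in its cradle within 0.3 mm of its start; the black gauge has not moved, and the arm never went near the other bystanders (the arm hid some of them in the final picture).

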